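# Put the misplaced pipe fittings back into their own bins

## Robot

A 6-joint arm with a two-finger parallel gripper is mounted at the origin on the work surface. World frame = base frame: x ahead of the robot, y to its left, z up, the work surface at z = 0. Lengths are in m, angles in rad, forces in N, time in s.
With the tool pointing down it reaches from about 0.325 to 0.9 m from the base axis. Payload 3.5 kg.
Tool frame: the origin (TCP) lies at the very end of the fingers, on their centre line; the grasp point (between the pads) lies 19 mm behind it; z points along the fingers, y is the line along which they close (so a half turn about z gives the same grasp; the last joint's range is limited). The gripper opens to 85 mm and grips with 20 to 120 N. Pads are 22 mm wide; open, the fingers measure 114 mm over their backs; the gripper's body (76 mm by 85 mm) begins 54 mm behind the grasp point. The pads swing forward as they close: fully open they stand 13 mm farther back than shut.
Start: joints at [1.024, 0.276, -0.026, 1.268, 0, 1.467], TCP at [0.268, 0.564, 0.231] pointing down, gripper open.
Joint ranges: [-3.12, 3.12], [-0.85, 1.88], [-1.08, 1.24], [-1.95, 2.15], [-1.57, 1.53], [-3.14, 3.14]. Speed limits (rad/s): [2.57, 2.57, 3.14, 3.14, 3.14, 3.14].

## Interface

Orientations are given as a unit quaternion [x, y, z, w].
In Python, from rig import bot, viewer, job gives the robot as it stands. The module is installed in compiled form; this text tells all that it offers. Calls block until the motion is done:
- bot.move_pose(position, orientation): joint-space move of the TCP to a pose.
- bot.servo_line(position, orientation=None, feed=0.15): straight line of the TCP; orientation=None keeps the orientation; feed is the mean speed in m/s.
- bot.move_joints(angles): joint-space move.
- bot.grip(opening, f_grip=None): finger opening in m; f_grip is the grip in N (None keeps the last); returns when the fingers have stopped.
- bot.hold(seconds).
- bot.solve_ik(position, orientation): joint angles nearest the present ones, or None.
- viewer.get_image(name): name is "side" or "top"; returns the picture (400x640x3 uint8, red, green, blue); there is no depth.
- viewer.camera_params(name): a dict with "vertical_fov" (degrees; the focal length in pixels is half the picture's height over the tangent of half this angle, whatever the lens; pixels are square), "cx", "cy" (the principal point, pixels), "R" (3x3) and "t" (3): a world point X has camera coordinates R X + t. Camera axes: x right, y down, z forward; pixel columns grow to the right and rows downward; lengths in m; the calibration is good to about 2 mm. A picture is of the moment at which its call begins. camera_params takes no time and is no camera call.
A pose or a line that the arm cannot do raises bot.Unreachable and nothing moves.
- job.sign_off(): hands the job in; it is judged then, once.
Trained networks look in the newest picture that a camera, given by its name, has taken for a name from the list of things; names that differ only in an ending like _2 or _b are one class to them, and where a whole thing is asked for, a point or a joint stands for the part that bears it (a point fixed in the world has none). Each returns a list of dicts, best first, with "score" (0 to 1); they miss things now and then, are a little off and sometimes report something else, mostly with a low value. They report only what shows in the picture. A call takes as long as a camera call. They do not tell look-alikes from the thing itself.
- viewer.recognise(camera, name): "extent" ([centre column, centre row, width, height] in pixels, round what is visible of it).
- viewer.cut_out(camera, name): "pixels" (400x640 bool, what is visible of it) and "extent" ([centre column, centre row, width, height] in pixels, round what is visible of it).
- viewer.mark_of(camera, name): "centre" ([row, column] in pixels: a listed point, or the origin of a listed thing).
Readings, each from a call of its own:
- bot.get_clock(): time.
- bot.get_joint_positions(): joint angles.
- bot.get_joint_velocities(): joint speeds.
- bot.get_joint_efforts(): joint torques, N m.
- bot.get_ee_pos(): TCP position.
- bot.get_tcp_rot(): TCP orientation.
- bot.get_wrist_force(): force on the tool from outside, world axes, zero at the start.
- bot.get_moment(): the same for the moment, N m.
- bot.get_width(): finger opening in m.
- bot.get_grip_force(): force on a finger pad.
Only numpy, scipy, OpenCV 4.12 (cv2) and the standard library are available. Lean on these libraries where they do the work, as an engineer would, in place of code of your own. Each camera call takes 0.05 s, during which the arm holds its last target. There are 200 camera calls.

## Task

Four pipe fittings are in the wrong places: the elbow and the tee lie in each other's bins, the socket stands in the hexagon caps' bin, and one hexagon cap is still in the green returns tray. Put each of the four into the front compartment of the blue bin whose rear compartment holds stock of the same kind; a compartment has room for only one fitting, so park one on a free spot while you swap. Set every fitting down as it sits now (elbow and tee flat, socket and cap standing with the cap's dome up) without dropping it, and leave the carton, the tin and the wrench on the bench where they are.

Things in the scene. Friction and masses are not known exactly. Their poses are not given: they have to be found in the camera images.
- elbow: Loose 90 degree steel elbow lying flat, 59 x 59 mm, 42 mm high, 0.3 kg. Origin: underside, centre of the 59 mm square; z up. One outlet points to +x (42 mm flat round end at x=29.5, axis at y=-8.5 mm), the other to +y (end at y=29.5, axis at x=-8.5 mm); axes 21 mm up. Grips: along x (59 mm, end face to back of the other arm) at y=-5 mm, or along y at x=-5 mm.
- tee: Loose steel pipe tee lying flat, 76 x 59 mm, 42 mm high, 0.4 kg. Origin: underside, centre of the 76 x 59 mm outline; z up. The 76 mm run (42 mm thick) lies along y with its axis at x=-8.5 mm; the branch points to +x and ends in a flat 42 mm round face at x=29.5 mm; axes 21 mm up. Grip: along x (59 mm, branch end to back of the run) at y=0.
- socket: Loose steel socket: a plain open tube, 45 mm outside, 33 mm bore, 50 mm high, 0.25 kg, standing upright. Origin: centre of its underside, z up along its axis.
- cap: Loose steel hexagon cap, closed top: 46 mm across flats (53 mm across corners), flat sides 26 mm high, shallow dome to 33 mm, 0.2 kg, standing dome up. Origin: centre of its underside, z up. One pair of flats faces +x and -x, the others are turned by 60 and 120 degrees.
- bin_elbow: Elbows' bin: fixed blue shelf bin with two piled elbows (fixed stock) at the rear. Origin: its underside, under the centre of the FRONT compartment; x to the rear. That compartment is 120 mm (x) by 111 mm (y) inside, floor 3 mm up; front wall 36 mm high; side walls 39 mm, from x=-32 to 18 mm sloping up to 77 mm; divider 55 mm high at x=61.5 mm, stock behind it up to 90 mm high.
- bin_tee: Tees' bin: same bin, origin, axes and sizes as bin_elbow, with two piled tees (fixed stock) in its rear compartment. The four bins, each 234 mm long and 117 mm wide, stand in a row side by side on a black mat, in an order that changes, low fronts towards the robot.
- bin_socket: Sockets' bin: same bin, origin, axes and sizes as bin_elbow, with two standing sockets (fixed stock) in its rear compartment; its front compartment is empty at the start.
- bin_cap: Hexagon caps' bin: same bin, origin, axes and sizes as bin_elbow, with three hexagon caps (fixed stock) in its rear compartment.
- returns_tray: Green open returns tray, fixed, 150 mm (x) by 130 mm (y), walls 4 mm thick and 40 mm high (rim 43 mm), floor 4 mm up. Origin: centre of its underside. It stands left or right of the row of bins; a loose carton 70 mm high stands on the other side. Once the cap is out it is a free spot.
There are look-alikes about, which are no part of the job. Leave any orange look-alike of the tee alone. What is shaped like the cap but orange is not meant.

How it is judged:
By the outcome, as a careful person would: the job done as asked, in the order asked, and still so for the second after the job is handed in, with the robot touching nothing.
It also fails if it takes over 131 s, if anything falls off the work surface, if the arm or the gripper's body presses on something with over 40 N, if the wrist force passes 120 N, or if a joint passes its speed limit or range.

## Working session

There is one attempt and no reset: what is moved stays moved. The work goes in short steps, each a Python script; the robot and the scene stay as the last script left them, time stands still between calls to the robot, and variables do not carry over. Pictures are saved under pics/ and viewed, at most 14 in all, crops included, and the job is handed in when it is done.

```bash
mkdir -p pics; ls; python3 - <<'E'
from rig import bot, viewer, job
import cv2,numpy as np
np.set_printoptions(precision=4,suppress=True)
for n in ["top","side"]:
    im=viewer.get_image(n); cv2.imwrite(f"pics/{n}0.png",im[:,:,::-1]); print(n,viewer.camera_params(n))
    for k in ["elbow","tee","socket","cap","bin_elbow","bin_tee","bin_socket","bin_cap","returns_tray"]:
        print(k,[(round(d["score"],2),np.round(d["centre"]).astype(int).tolist()) for d in viewer.mark_of(n,k)],[(round(d["score"],2),np.round(d["extent"]).astype(int).tolist()) for d in viewer.recognise(n,k)])
print(bot.get_clock(), bot.get_tcp_rot())
E
```

```text
pics
top {'vertical_fov': 42.931340666527184, 'cx': 318.909216258538, 'cy': 204.15164291908408, 'R': array([[ 0.0184, -0.9998,  0.0047],
       [-0.9869, -0.0189, -0.1601],
       [ 0.1602, -0.0017, -0.9871]]), 't': array([0.0434, 0.5157, 1.336 ])}
elbow [(0.9, [203, 418])] [(0.96, [420, 201, 27, 22]), (0.66, [274, 192, 15, 16])]
tee [(0.92, [260, 285]), (0.78, [268, 239]), (0.65, [193, 322])] [(0.93, [285, 262, 30, 26]), (0.77, [321, 192, 28, 23]), (0.66, [239, 272, 27, 29])]
socket [(0.77, [191, 273])] [(0.62, [274, 193, 19, 17])]
cap [(0.82, [152, 181]), (0.75, [192, 145]), (0.53, [201, 194])] [(0.81, [190, 202, 21, 16]), (0.78, [182, 150, 20, 18]), (0.63, [144, 189, 22, 16])]
bin_elbow [(0.62, [192, 324])] [(0.56, [322, 170, 46, 91])]
bin_tee [(0.82, [203, 416])] [(0.97, [423, 182, 57, 91])]
bin_socket [(0.74, [196, 371])] [(0.61, [373, 175, 55, 97]), (0.19, [418, 202, 23, 20])]
bin_cap [(0.58, [190, 276])] [(0.68, [275, 169, 50, 92]), (0.26, [419, 201, 23, 23])]
returns_tray [(0.84, [203, 194]), (0.27, [195, 372])] [(0.64, [193, 203, 53, 59]), (0.57, [275, 169, 52, 92])]
side {'
[... 310 characters left out ...]
7, 235]), (0.8, [222, 270])] [(0.97, [339, 202, 35, 27]), (0.88, [233, 198, 26, 23]), (0.69, [270, 221, 32, 30])]
socket [(0.67, [150, 251]), (0.59, [179, 309])] [(0.69, [308, 176, 14, 25])]
cap [(0.76, [126, 235]), (0.74, [126, 278]), (0.72, [150, 249])] [(0.62, [234, 122, 13, 11]), (0.61, [250, 148, 22, 17]), (0.6, [275, 120, 20, 12]), (0.45, [394, 216, 91, 91])]
bin_elbow [(0.69, [206, 342])] [(0.66, [356, 186, 84, 79])]
bin_tee [(0.61, [267, 412])] [(0.86, [432, 244, 100, 95])]
bin_socket [(0.67, [231, 382])] [(0.78, [396, 215, 93, 89])]
bin_cap [(0.56, [182, 310]), (0.29, [204, 345])] []
returns_tray [(0.61, [147, 254])] [(0.66, [250, 148, 63, 54])]
1.9 [ 0.2201  0.9755  0.     -0.    ]
```

```bash
python3 - <<'E'
import cv2
a=cv2.imread("pics/top0.png")[100:330,110:470]; b=cv2.imread("pics/side0.png")[90:310,190:510]
cv2.imwrite("pics/top0c.png",cv2.resize(a,(800,511),interpolation=cv2.INTER_CUBIC))
cv2.imwrite("pics/side0c.png",cv2.resize(b,(800,550),interpolation=cv2.INTER_CUBIC))
E
```

```text
(no output)
```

View pics/top0c.png

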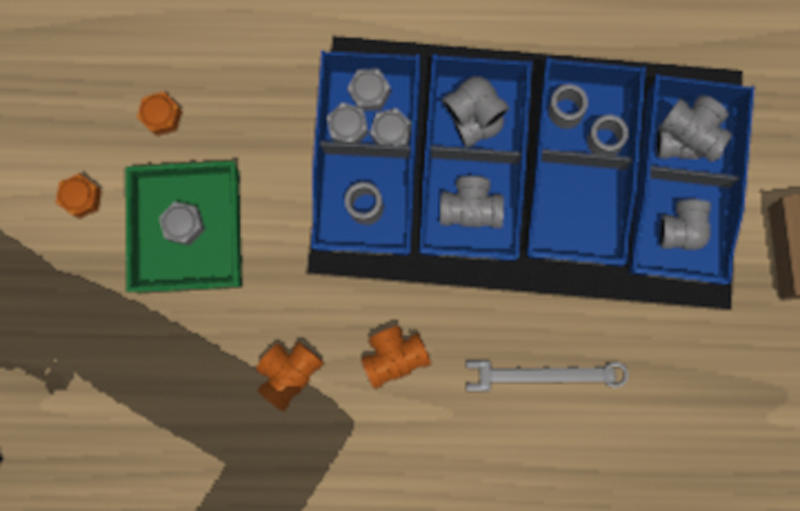

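View pics/side0c.png

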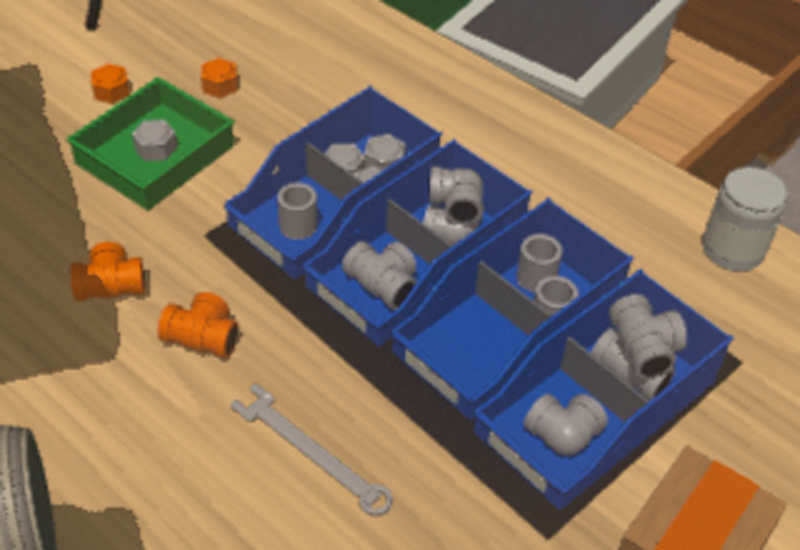

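The top view shows the bins from left to right: caps (holding the socket, 273,191), elbows (holding the tee, 322,192), sockets (empty) and tees (holding the elbow, 419,201).

| Wanted thing | Choice (top px) | Look-alikes, all orange, left alone (top px) |
|---|---|---|
| Cap | grey one in the green tray (191,200) | (181,151), (145,188); stock (270-285,140-157) |
| Tee | grey one in the elbows' bin (322,192) | (239,266), (287,260); stock (425,157) |
| Socket | grey one in the caps' bin (273,191) | stock (366,146), (384,160) |
| Elbow | grey one in the tees' bin (419,201) | stock (323,148) |

Next I fit silhouettes in both views.

```bash
cat > vis.py <<'E'
from rig import bot, viewer, job
import numpy as np, cv2
from scipy.optimize import minimize
np.set_printoptions(precision=4,suppress=True)
S=4
def proj(n,X):
    p=viewer.camera_params(n); f=200/np.tan(np.radians(p["vertical_fov"])/2)
    c=np.asarray(X)@p["R"].T+p["t"]; return c[:,:2]/c[:,2:]*f+[p["cx"],p["cy"]]
A=np.linspace(0,2*np.pi,24,endpoint=False)
def cyl(p,q,r):
    p,q=np.array(p,float),np.array(q,float); d=(q-p)/np.linalg.norm(q-p)
    u=np.cross(d,[.3,.5,.81]); u/=np.linalg.norm(u); v=np.cross(d,u)
    ring=r*(np.outer(np.cos(A),u)+np.outer(np.sin(A),v)); return np.vstack([p+ring,q+ring])
ball=np.array([[-.0085+.021*np.cos(a)*np.cos(b),-.0085+.021*np.sin(a)*np.cos(b),.021+.021*np.sin(b)] for a in A for b in np.linspace(-1.57,1.57,9)])
def prism(r0,n,h,ph=0):
    a=ph+2*np.pi*np.arange(n)/n; return [[r0*np.cos(t),r0*np.sin(t),z] for t in a for z in (0,h)]
cap=np.array(prism(.0266,6,.026,np.pi/6)+[[.016*np.cos(a),.016*np.sin(a),.031] for a in A]+[[0,0,.033]])
def box(x0,x1,y0,y1,z0,z1): return np.array([[x,y,z] for x in(x0,x1) for y in(y0,y1) for z in(z0,z1)])
def side(y): return [np.array([[x,yy,z] for yy in (y-.0015,y+.0015) for x,z in P]) for P in ([(-.063,0),(-.063,.039),(-.032,.039),(.018,.077),(.171,.077),(.171,0)],)]
def sidepoly(y):
    return [np.array([[-.063,y,0],[-.063,y,.039],[-.032,y,.039],[-.032,y,0]]),np.array([[-.032,y,0],[-.032,y,.039],[.018,y,.077],[.171,y,.077],[.171,y,0]])]
bin_=[box(-.063,.171,-.0585,.0585,0,.003),box(-.063,-.06,-.0585,.0585,0,.036),box(.168,.171,-.0585,.0585,0,.077)]+sidepoly(.0585)+sidepoly(-.0585)
MODEL=dict(elbow=[cyl([-.0085,-.0085,.021],[.0295,-.0085,.021],.021),cyl([-.0085,-.0085,.021],[-.0085,.0295,.021],.021),ball],
 tee=[cyl([-.0085,-.038,.021],[-.0085,.038,.021],.021),cyl([-.0085,0,.021],[.0295,0,.021],.021)],
 socket=[cyl([0,0,0],[0,0,.05],.0225)],cap=[cap],bin=bin_,
 tray=[box(-.075,.075,-.065,.065,0,.043)])
def world(P,q):
    c,s=np.cos(q[3]),np.sin(q[3]); return P@np.array([[c,s,0],[-s,c,0],[0,0,1]])+q[:3]
def render(n,m,q,win):
    x0,y0,w,h=win; im=np.zeros((h*S,w*S),np.uint8)
    for P in MODEL[m]:
        u=((proj(n,world(P,q))-[x0,y0]+.5)*S*16).round().astype(np.int32)
        cv2.fillConvexPoly(im,cv2.convexHull(u),1,shift=4)
    return cv2.resize(im.astype(np.float32),(w,h),interpolation=cv2.INTER_AREA)
def back(n,u,z):
    p=viewer.camera_params(n); f=200/np.tan(np.radians(p["vertical_fov"])/2)
    d=p["R"].T@np.array([(u[0]-p["cx"])/f,(u[1]-p["cy"])/f,1]); C=-p["R"].T@p["t"]
    return C+d*(z-C[2])/d[2]
def fit(m,masks,q0,fz=None,yaws=(0,)):
    """masks {cam: bool}; returns best pose [x,y,z,yaw], cost = mismatch/area"""
    win={}
    for n,M in masks.items():
        u=proj(n,np.vstack([world(P,q0) for P in MODEL[m]])); lo=(u.min(0)-14).astype(int); hi=(u.max(0)+14).astype(int)
        lo=np.maximum(lo,0); win[n]=(lo[0],lo[1],min(hi[0],640)-lo[0],min(hi[1],400)-lo[1])
    def cost(v):
        q=np.array([v[0],v[1],fz if fz is not None else v[2],v[-1]]); c=0
        for n,M in masks.items():
            x,y,w,h=win[n]; K=M[y:y+h,x:x+w].astype(np.float32)
            c+=np.abs(cv2.GaussianBlur(render(n,m,q,win[n]),(0,0),.6)-K).sum()/K.sum()
        return c/len(masks)
    best=None
    for a in yaws:
        v0=np.array([q0[0],q0[1],q0[3]+a]) if fz is not None else np.array([*q0[:3],q0[3]+a])
        sx=np.vstack([v0]+[v0+e for e in np.diag([.008,.008]+([] if fz is not None else [.008])+[.2])])
        r=minimize(cost,v0,method="Nelder-Mead",options=dict(initial_simplex=sx,maxiter=250,xatol=1e-4,fatol=1e-5))
        if best is None or r.fun<best[1]: best=(np.array([r.x[0],r.x[1],fz if fz is not None else r.x[2],r.x[-1]]),r.fun)
    return best
def cut(n,k,px,tol=14):
    """mask of class k whose extent centre is within tol of pixel px"""
    for d in viewer.cut_out(n,k):
        if np.hypot(*(np.array(d["extent"][:2])-px))<tol: return np.array(d["pixels"])
    return None
E
python3 - <<'E'
from vis import *
T=dict(socket=[(273,192),(308,177),1.57],cap=[(190,201),(250,148),0],tee=[(321,192),(339,202),0],elbow=[(419,201),(416,260),0])
for n in("top","side"): viewer.get_image(n)
for k,(a,b,_) in T.items():
    ms={n:cut(n,k,u) for n,u in(("top",a),("side",b))}; ok={n:M for n,M in ms.items() if M is not None}
    print(k,{n:int(M.sum()) for n,M in ok.items()})
    p=back("top",a,.025); ys=np.arange(4)*np.pi/2+.2 if k in("tee","elbow") else (0,.5) if k=="cap" else(0,)
    if len(ok)==2:print(" both",*fit(k,ok,[p[0],p[1],.004,0],None,ys))
    for n in ok: print("  ",n,*fit(k,{n:ok[n]},[p[0],p[1],.004,0],.004,ys))
for k,a,b in [("bin_cap",(275,169),(310,150)),("bin_elbow",(322,170),(356,186)),("bin_socket",(373,175),(396,215)),("bin_tee",(423,182),(432,244)),("returns_tray",(193,203),(250,148))]:
    m="bin" if k[0]=="b" else "tray"
    ok={n:M for n,M in((n,cut(n,k,u,20)) for n,u in(("top",a),("side",b))) if M is not None}
    for n in ok: ok[n]=cv2.morphologyEx(ok[n].astype(np.uint8),cv2.MORPH_CLOSE,np.ones((3,3)));c,_=cv2.findContours(ok[n],0,2);cv2.drawContours(ok[n],c,-1,1,-1)
    p=back("top",a,.03); q0=[p[0]-(.054 if m=="bin" else 0),p[1],0,-.05]
    print(k,list(ok))
    if len(ok)==2: print(" both",*fit(m,ok,q0)," fz",*fit(m,ok,q0,0.))
    for n in ok: print("  ",n,*fit(m,{n:ok[n]},q0,0.))
print(bot.get_clock())
E
```

```text
socket {'top': 210, 'side': 344}
 both [0.548  0.1778 0.0076 0.1036] 0.26770633459091187
   top [0.5478 0.1781 0.004  0.2197] 0.3891395628452301
   side [ 0.5515  0.1801  0.004  -0.0214] 0.13477662205696106
cap {'top': 279, 'side': 235}
 both [ 0.5229  0.405   0.0006 -0.2226] 0.13527992367744446
   top [ 0.5219  0.4048  0.004  -0.2123] 0.1337439864873886
   side [0.5211 0.4008 0.004  0.7302] 0.13029013574123383
tee {'top': 503, 'side': 509}
 both [ 0.5538  0.0468  0.0039 -0.0253] 0.14266350865364075
   top [0.5539 0.0466 0.004  6.2532] 0.1302863210439682Traceback (most recent call last):
  File "<stdin>", line 9, in <module>
  File "vis.py", line 55, in fit
    r=minimize(cost,v0,method="Nelder-Mead",options=dict(initial_simplex=sx,maxiter=250,xatol=1e-4,fatol=1e-5))
    res = _minimize_neldermead(fun, x0, args, callback, bounds=bounds,
                               **options)
    fxr = func(xr)
    fx = function(np.copy(x), *(wrapper_args + args))
  File "vis.py", line 49, in cost
    c+=np.abs(cv2.GaussianBlur(render(n,m,q,win[n]),(0,0),.6)-K).sum()/K.sum()
                               ~~~~~~^^^^^^^^^^^^^^
  File "vis.py", line 32, in render
    u=((proj(n,world(P,q))-[x0,y0]+.5)*S*16).round().astype(np.int32)
        ~~~~^^^^^^^^^^^^^^
  File "vis.py", line 7, in proj
    p=viewer.camera_params(n); f=200/np.tan(np.radians(p["vertical_fov"])/2)
ValueError: time passes only in moves, steps and waits
```

Excellent fits so far. The camera parameters need caching, and the socket's bore needs filling.

```bash
python3 - <<'E'
s=open("vis.py").read()
s=s.replace("S=4\n","S=4\nCAM={n:viewer.camera_params(n) for n in('top','side')}\n").replace("p=viewer.camera_params(n);","p=CAM[n];")
s=s.replace('return np.array(d["pixels"])','return fill(d["pixels"])')
s+='''
def fill(M):
    M=cv2.morphologyEx(np.array(M).astype(np.uint8),cv2.MORPH_CLOSE,np.ones((3,3))); c,_=cv2.findContours(M,0,2)
    return cv2.drawContours(M,c,-1,1,-1)
'''
open("vis.py","w").write(s)
E
python3 - <<'E'
from vis import *
T=dict(socket=[(273,192),(308,177),0],elbow=[(419,201),(416,260),0],bin_cap=[(275,169),(310,150)],bin_elbow=[(322,170),(356,186)],bin_socket=[(373,175),(396,215)],bin_tee=[(423,182),(432,244)],returns_tray=[(193,203),(250,148)])
ims={n:viewer.get_image(n) for n in("top","side")}
D={k:{n:M for n,M in((n,cut(n,k,u,20 if "_" in k else 14)) for n,u in(("top",v[0]),("side",v[1]))) if M is not None} for k,v in T.items()}
t=bot.get_clock(); R={}
for k,ok in D.items():
    a=T[k][0]; m="bin" if k[0]=="b" else "tray" if k[0]=="r" else k
    p=back("top",a,.03); q0=[p[0]-(.054 if m=="bin" else 0),p[1],.003 if m==k else 0,-.05]
    ys=np.arange(4)*np.pi/2+.2 if k=="elbow" else(0,)
    print(k,list(ok))
    if len(ok)==2: R[k]=fit(m,ok,q0,None,ys); print(" both",*R[k])
    for n in ok:
        r=fit(m,{n:ok[n]},q0,q0[2],ys); print("  ",n,*r); R.setdefault(k,r)
for n,im in ims.items():
    o=cv2.resize(im[:,:,::-1],None,fx=4,fy=4,interpolation=cv2.INTER_CUBIC)
    R2=dict(R,cap=[np.array([.5229,.405,.002,-.2226])],tee=[np.array([.5538,.0468,.0039,-.0253])])
    for k,r in R2.items():
        m="bin" if k[0]=="b" else "tray" if k[0]=="r" else k
        for P in MODEL[m]: cv2.polylines(o,[cv2.convexHull(((proj(n,world(P,r[0]))+.5)*4).astype(np.int32))],1,(0,255,255),1)
    o=o[420:900,580:2000] if n=="top" else o[360:1240,760:2040]
    cv2.imwrite(f"pics/{n}_fit.png",cv2.resize(o,None,fx=800/o.shape[1],fy=800/o.shape[1],interpolation=cv2.INTER_AREA))
E
```

```text
socket ['top', 'side']
 both [0.5501 0.1784 0.0048 0.0314] 0.14028000831604004
   top [0.5505 0.1784 0.003  0.0318] 0.1669577807188034
   side [ 0.5517  0.1799  0.003  -0.1106] 0.11066628992557526
elbow ['top', 'side']
 both [ 0.5305 -0.2178  0.0046 -0.0312] 0.11628533899784088
   top [ 0.5305 -0.2176  0.003  -0.0173] 0.11826779693365097
   side [ 0.532  -0.2179  0.003  -0.0229] 0.10552378743886948
bin_cap ['top', 'side']
 both [ 0.553   0.1807  0.0036 -0.027 ] 0.12279506027698517
   top [ 0.5552  0.1812  0.     -0.0305] 0.037092480808496475
   side [ 0.5554  0.1836  0.     -0.0172] 0.20136374235153198
bin_elbow ['top', 'side']
 both [ 0.5503  0.0465  0.0038 -0.0447] 0.08843690156936646
   top [ 0.5514  0.0465  0.     -0.0494] 0.04200204461812973
   side [ 0.5526  0.0506  0.     -0.03  ] 0.12737835943698883
bin_socket ['top', 'side']
 both [ 0.5471 -0.0869  0.0049 -0.0739] 0.08127117156982422
   top [ 0.5483 -0.0878  0.     -0.0756] 0.037002433091402054
   side [ 0.5507 -0.083   0.     -0.0647] 0.1136830672621727
bin_tee ['top', 'side']
 both [ 0.5282 -0.2159  0.0041 -0.1038] 0.04072878137230873
   top [ 0.5289 -0.2166  0.     -0.1032] 0.03614620864391327
   side [ 0.5313 -0.2144  0.     -0.0978] 0.04129732772707939
returns_tray ['top', 'side']
 both [ 0.5177  0.4041 -0.0047  0.0678] 0.044330283999443054
   top [0.5168 0.4028 0.     0.0691] 0.03605642914772034
   side [0.5153 0.3988 0.     0.062 ] 0.046931639313697815
```

View pics/top_fit.png

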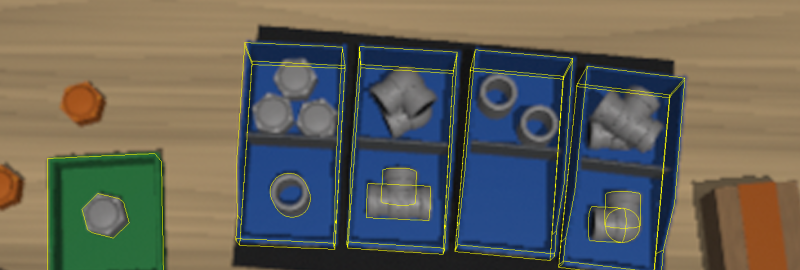

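View pics/side_fit.png

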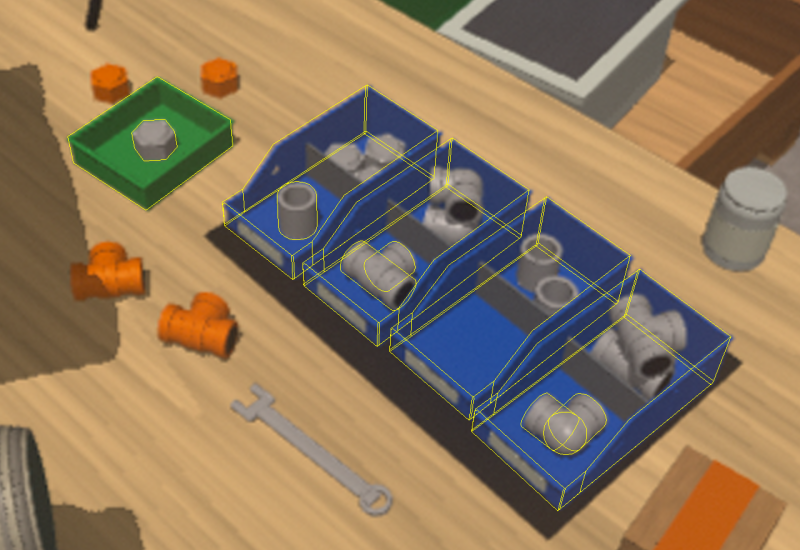

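The outlines match both pictures. The top view has cap, tee, socket and elbow at their listed pixels, all grey, each in its bin or tray. The undersides measure z = 4–5 mm, which agrees with the 3–4 mm floors plus a thin mat. I'll start with the socket.

```bash
cat > act.py <<'E'
from vis import *
UP=.165
def quat(th,p):
    """tool down, closing line at world angle th; of the half-turn twins the one nearer mid-range of the last joint"""
    best=None
    for t in(th,th+np.pi):
        b=(np.pi/2-t)/2; q=[np.sin(b),np.cos(b),0,0]; j=bot.solve_ik(p,q)
        if j is not None and (best is None or abs(j[5])<best[0]): best=(abs(j[5]),q)
    return best[1]
def pick(xy,z,th,opening,expect,N=60):
    q=quat(th,[*xy,UP]); bot.grip(opening)
    bot.move_pose([*xy,UP],q); bot.servo_line([*xy,z+.03],feed=.2); bot.servo_line([*xy,z],feed=.06)
    print("at",bot.get_ee_pos(),"F",bot.get_wrist_force())
    bot.grip(.0 if expect<.02 else expect-.012,N); w=bot.get_width(); print("width",w,"grip",bot.get_grip_force(),"F",bot.get_wrist_force())
    assert abs(w-expect)<.006,"bad grasp"
    bot.servo_line([*xy,UP],feed=.15); print("lifted width",bot.get_width(),"F",bot.get_wrist_force(),"t",bot.get_clock())
def place(xy,z,th,opening,down=.006):
    """z: expected TCP height at touch-down; feel for it in 1 mm steps from 3 mm above"""
    q=quat(th,[*xy,UP]); bot.servo_line([*xy,UP],q,feed=.25)
    bot.servo_line([*xy,z+.03],feed=.2); bot.servo_line([*xy,z+.003],feed=.06); bot.hold(.15)
    f0=bot.get_wrist_force()[2]; zz=z+.003
    while zz>z-down:
        zz-=.001; bot.servo_line([*xy,zz],feed=.02); f=bot.get_wrist_force()[2]
        if f-f0>4: break
    print("touch z",zz,"expected",z,"df",f-f0)
    bot.grip(opening); bot.hold(.2); bot.servo_line([*xy,z+.04],feed=.08); bot.servo_line([*xy,UP],feed=.25)
    print("t",bot.get_clock(),"F",bot.get_wrist_force())
E
python3 - <<'E'
from act import *
pick([.5505,.1787],.014,-.03,.062,.045)
place([.5475,-.087],.014,-.074,.062)
E
```

```text
at [0.5503 0.1786 0.0137] F [ 0.0611 -0.5123  0.4116]
width 0.043791517681400494 grip 61.428445782512426 F [0.0406 0.2141 1.5679]
lifted width 0.044414120974775546 F [ 0.5857  0.5427 -2.2515] t 8.7083Traceback (most recent call last):
  File "<stdin>", line 3, in <module>
  File "act.py", line 19, in place
    q=quat(th,[*xy,UP]); bot.servo_line([*xy,UP],q,feed=.25)
                         ~~~~~~~~~~~~~~^^^^^^^^^^^^^^^^^^^^^
rig.Unreachable: the arm cannot follow that straight line within its joint ranges
```

```bash
python3 - <<'E'
s=open("act.py").read()
s=s.replace("def quat(th,p):","def quat(th,p,ref=0):").replace("abs(j[5])","abs(j[5]-ref)").replace("q=quat(th,[*xy,UP]); bot.servo_line([*xy,UP],q,feed=.25)","""q=quat(th,[*xy,UP],bot.get_joint_positions()[5])
    try: bot.servo_line([*xy,UP],q,feed=.25)
    except bot.Unreachable: print("joint move"); bot.move_pose([*xy,UP],q)""")
open("act.py","w").write(s)
E
python3 - <<'E'
from act import *
print(bot.get_joint_positions())
place([.5475,-.087],.014,-.074,.062)
print(bot.get_joint_positions())
pick([.5222,.4045],.006,-.2226,.062,.046)
print(bot.get_joint_positions())
place([.5545,.181],.006,-.03,.062)
viewer.get_image("top");viewer.get_image("side")
ims={n:viewer.get_image(n) for n in("top","side")}
cv2.imwrite("pics/mid1.png",cv2.resize(np.hstack([ims["top"][110:310,120:460],ims["side"][90:290,190:510]])[:,:,::-1],(800,242*1)))
E
```

```text
[ 0.2022  0.239  -0.2223  1.112  -0.     -1.3386]
touch z 0.013999999999999999 expected 0.014 df 7.3291983736726705
t 13.9417 F [-0.0722  0.6557 -0.2618]
[-0.2742  0.1964 -0.2737  1.1009 -0.     -1.771 ]
at [0.522  0.4044 0.0056] F [ 0.3613 -0.7067 -0.0596]
width 0.04477695645999777 grip 63.06554675102234 F [ 0.6818 -0.7182  2.0692]
lifted width 0.04501437290772331 F [ 0.4342 -0.7192 -3.2227] t 18.8833
[ 0.5613  0.3779 -0.0327  1.1631  0.     -0.7869]
touch z 0.008 expected 0.006 df 7.815923598444745
t 23.4833 F [-0.0418 -0.8718 -1.413 ]
```

View pics/mid1.png

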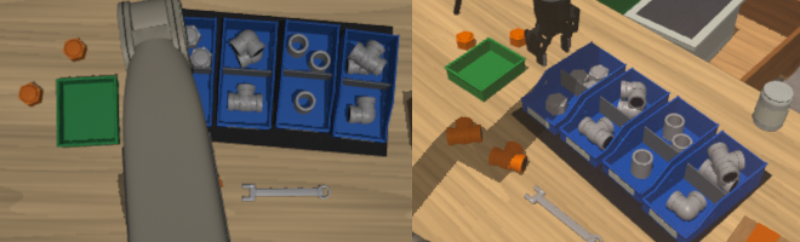

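```bash
python3 - <<'E'
from act import *
bot.move_pose([.517,.404,.25],quat(0,[.517,.404,.25]))
D={}
for n in("top","side"): viewer.get_image(n)
for k,u,v in(("tee",(321,192),(339,202)),("elbow",(419,201),(416,260))):
    D[k]={n:M for n,M in(("top",cut("top",k,u)),("side",cut("side",k,v))) if M is not None}
for k,x in(("tee",[.5538,.0468,.004,-.025]),("elbow",[.5305,-.2178,.0046,-.031])): print(k,list(D[k]),fit(k,D[k],x))
print(bot.get_clock())
E
```

```text
tee ['top', 'side'] (array([ 0.5536,  0.0463,  0.0035, -0.0428]), np.float64(0.1485990732908249))
elbow ['top', 'side'] (array([ 0.532 , -0.2176,  0.002 , -0.0233]), np.float64(0.11091290414333344))
24.9417
```

The picture shows the socket standing in its own bin and the tray empty, and the side view has the cap in the front compartment of its bin. Tee and elbow are where they were, so next are the tee to the tray, the elbow to its bin, then the tee to its bin.

```bash
python3 - <<'E'
from act import *
pick([.5537,.0465],.007,-.035,.077,.059)
place([.517,.4035],.0055,.065,.077)
pick([.5313,-.2227],.007,-.027,.077,.059)
place([.5507,.0418],.007,-.047,.077)
bot.move_pose([.5,-.3,.25],quat(0,[.5,-.3,.25]))
for n in("top","side"): cv2.imwrite(f"pics/mid2{n}.png",viewer.get_image(n)[:,:,::-1])
D={n:cut(n,"tee",u,20) for n,u in(("top",(192,201)),("side",(250,148)))}
D={n:M for n,M in D.items() if M is not None}
print(list(D),fit("tee",D,[.517,.4035,.004,.065]),bot.get_clock())
a=cv2.imread("pics/mid2top.png")[110:310,120:460]; b=cv2.imread("pics/mid2side.png")[90:290,190:510]
cv2.imwrite("pics/mid2.png",cv2.resize(np.hstack([a,b]),(800,242)))
E
```

```text
at [0.5533 0.0465 0.007 ] F [-2.0489 -0.2402  4.8836]
width 0.05786361505547141 grip 63.31725865602493 F [ 1.1056  0.3004 10.0146]
lifted width 0.05796523946686134 F [-0.5476 -0.2072 -3.1912] t 29.575
touch z 0.0055000000000000005 expected 0.0055 df 6.729781029370775
t 35.2667 F [-0.0437  0.3445 -0.3992]
at [ 0.531  -0.2225  0.0071] F [-3.412   1.1943  6.4787]
width 0.05771047949176032 grip 62.91012325047632 F [0.7734 0.2733 9.0865]
lifted width 0.05749894492302354 F [ 0.2757  0.3139 -3.1625] t 40.6667
touch z 0.008 expected 0.007 df 7.730422807903794
t 45.7167 F [-0.7908  0.1819 -1.316 ]
['top', 'side'] (array([ 0.5169,  0.4057, -0.0035,  0.0674]), np.float64(0.13881036639213562)) 47.25
```

View pics/mid2.png

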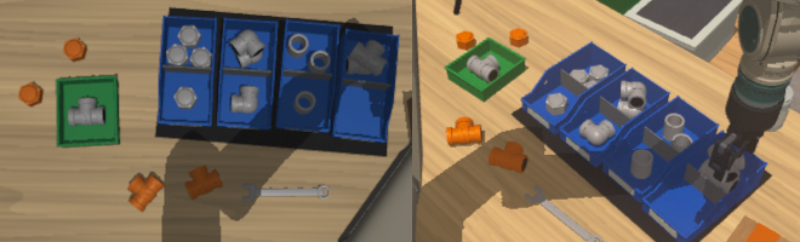

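Cap, elbow and socket are in their own bins, the tee lies flat in the tray, and the tees' front compartment is empty. The last move is the tee.

```bash
python3 - <<'E'
from act import *
pick([.517,.4038],.0058,.066,.077,.059)
place([.5285,-.2163],.008,-.103,.077)
bot.move_pose([.27,.56,.25],quat(1.127,[.27,.56,.25])); bot.hold(.3)
im={n:viewer.get_image(n) for n in("top","side")}
cv2.imwrite("pics/end.png",cv2.resize(np.vstack([np.hstack([im["top"][110:310,120:460],im["side"][90:290,190:530]])])[:,:,::-1],(800,236)))
cv2.imwrite("pics/endside.png",cv2.resize(im["side"][100:300,190:500,::-1],(800,516),interpolation=cv2.INTER_CUBIC))
Q=dict(socket=[.5475,-.087,.004,0],cap=[.5545,.181,.004,.19],tee=[.5285,-.2163,.004,-.103],elbow=[.5507,.0468,.004,-.047])
for k,q in Q.items():
    D={}
    for n in("top","side"):
        M=cut(n,k,proj(n,[[q[0],q[1],.025]])[0],10)
        if M is not None: D[n]=M
    print(k,list(D),D and fit(k,D,q))
print(bot.get_clock())
E
```

```text
at [0.5168 0.4037 0.0054] F [-0.0465  0.0723 -0.3272]
width 0.057549183353757284 grip 65.03626316785812 F [0.5465 0.4749 2.3287]
lifted width 0.05751362206756771 F [ 0.3037  0.5961 -3.8394] t 52.9417
touch z 0.008999999999999998 expected 0.008 df 4.9496363391250355
t 59.4 F [-1.0141 -0.3587  0.0977]
socket ['top', 'side'] (array([ 0.5457, -0.087 ,  0.0046,  0.1595]), np.float64(0.1230013370513916))
cap ['top', 'side'] (array([ 0.5532,  0.1821,  0.0029, -0.0275]), np.float64(0.15195709466934204))
tee ['top', 'side'] (array([ 0.5269, -0.2181,  0.0054, -0.0863]), np.float64(0.09826013445854187))
elbow ['top', 'side'] (array([ 0.5497,  0.0476,  0.0039, -0.0682]), np.float64(0.11587841808795929))
63.0917
```

View pics/end.png

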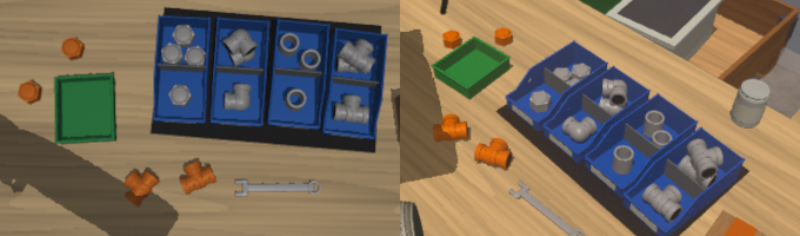

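View pics/endside.png

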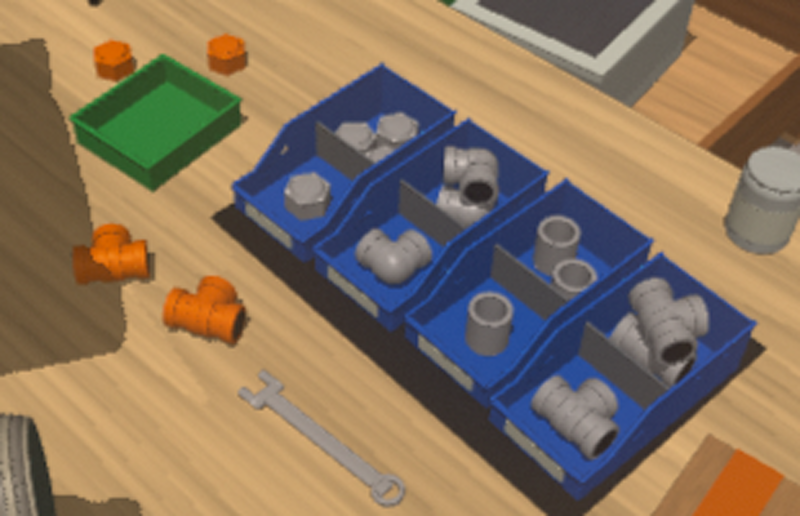

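All four fittings are in the right front compartments, sitting as before. The tray is empty, and the wrench, carton and tin haven't moved.

```bash
python3 -c "
from rig import job; print(job.sign_off())"
```

```text
the job is handed in; nothing more can be done
None
```

The job is done and handed in at about 63 s of the 131 s: the elbow, tee, socket and cap are each in the front compartment of the bin holding their own kind, set down as they sat before, and nothing else was moved.

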